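# Level the marble pouring slab before the caramel

### The arm

A 7-joint arm with a two-finger parallel gripper is mounted at the origin on the work surface. World frame = base frame: x ahead of the robot, y to its left, z up, the work surface at z = 0. Lengths are in mm, angles in rad, forces in N, time in s.
With the tool pointing down it reaches from about 350 to 900 mm from the base axis. Payload 7.2 kg.
Tool frame: the origin (TCP) lies midway between the tips of the shut fingers; the grasp point (between the pads) lies 19 mm behind it (r.grip_depth is the distance from the TCP to the grasp point, in mm); z points along the fingers, x is the direction in which the jaws open and shut, and the axes are right-handed (so a half turn about z gives the same grasp; the last joint's range is limited). The gripper opens to 88 mm and grips with 3 to 60 N. Pads are 20 mm wide; open, the fingers measure 115 mm over their backs; the gripper's body (75 mm by 178 mm) begins 61 mm behind the grasp point.
Start: joints at [1.139, 0.411, -0.013, 1.596, 0.006, 1.134, -0.082], TCP at [222.381, -584.102, 222.653] pointing down, gripper open.
Joint ranges: [-2.95, 2.95], [-0.29, 1.99], [-1.47, 1.44], [0.14, 2.54], [-1.03, 4.17], [0.13, 1.85], [-2.86, 2.86]. Speed limits (rad/s): [2.39, 2.39, 3.01, 3.01, 3.14, 3.14, 3.14].

### API

Orientations are given as a 3x3 rotation matrix whose columns are the frame's x, y, z axes.
In Python, from cell import r gives the robot as it stands.
- The arm moves only by the tool move_arm, never from a script. Its argument "steps" is text: rows parted by semicolons, each of 6 numbers parted by spaces: the shift along the tool's x, y, z in cm, then the turn, a rotation vector about the tool's x, y, z in rad. In form: x y z rx ry rz; .... A call has 1 to 20 rows; each row shifts and turns the commanded pose from where the row before left it, along the tool's axes as they then stand; what a row does not reach is not made up. A row lasts 1/10 s, in which the tool goes at most 50 mm and 8.59 degrees, less where a joint would pass 70% of its speed; a pose out of reach is approached as far as the arm can. A call is refused whole if a number of a shift passes 5 or a number of a turn 0.15, either way. A call with a gripper value outside its range is refused whole. "jaw" is the gripper command: -1 is shut, 1 is fully open, values between are in proportion, set as the call begins (left out, the last holds). The fingers move at their own pace and stop on an object; the grip force is fixed at half the most. Time passes only in rows, so rows that do not move let the fingers close. It gives the time, the measured TCP pose, the force and the opening at its end, in the units of the state.
- r.sense(): the state, without advancing time (a new reading comes with each control period).
- r.camera(name): name is "scene" or "side" or "wrist"; returns a dict with "frame" (420x560x3 uint8, red, green, blue), "range_z" (420x560 float32, mm along the optical axis (not along the pixel's ray), 0 where there is no reading), "intrinsics" (3x3 intrinsics, pixels), "extrinsics" (4x4, takes a point from camera to world coordinates); the wrist camera has in their place "hand_eye" (4x4, takes a point from camera to tool coordinates, whose origin is the TCP and whose axes are the tool frame's). Camera axes: x right, y down, z forward; pixel columns grow to the right and rows downward; lengths in mm; the calibration is good to about 2 mm. A picture is of the moment at which its call begins: read the wrist's pose just before it.
- r.close_job(): hands the job in, once; it reports no verdict.
Trained networks look in a picture, given as the dict that the camera call returned (one of the last four; its "shot" number tells which), for a name from the list of things; names that differ only in an ending like _2 or _b are one class to them, and where a whole thing is asked for, a point or a joint stands for the part that bears it (a point fixed in the world has none). Each returns a list of dicts, best first, with "score" (0 to 1); they miss things now and then, are a little off and sometimes report something else, mostly with a low value. They report only what shows in the picture. A call takes as long as a camera call.
- r.recognise(picture, label): "xyz" ([x, y, z] in mm, in world coordinates, good to about 4 mm: the middle of the surface that is visible of it).
- r.regions_of(picture, label): "mask" (420x560 bool, what is visible of it).
The state is a dict: "time": time; "joints": joint angles; "qd": joint speeds; "joint_efforts": joint torques, N m; "eef_pos": TCP position; "orientation": TCP orientation; "force": force on the tool from outside, world axes, zero at the start; "moment": the same for the moment, N m; "finger_gap": finger opening in mm.
Only numpy, scipy, OpenCV 4.12 (cv2) and the standard library are available. Lean on these libraries where they do the work, as an engineer would, in place of code of your own. Each camera call takes 0.05 s, during which the arm holds its last target.

### The job

Get the marble pouring slab level before the caramel is poured: stand the spirit level upright on the slab, running straight from the front edge (where the screw foot is) to the back, let go of it, then turn the black knob of the screw foot until the bubble sits between its two lines. Then lean on the spirit level with about a kilo of push (10 N) to bed the slab on its feet, and finish like that, still pressing on the level with the fingers and the bubble still between the lines. Leave the caramel bars and everything else where they are.

Things in the scene. Friction and masses are not known exactly. Their poses are not given: they have to be found in the camera images.
- level_mid (a point): Yellow spirit level, black end caps, 180 mm long (its x), 22 wide (its y), 45 tall, 0.25 to 0.47 kg, standing upright on the counter. Point: its centre, 22.5 mm above its base; z up. A yellow-green vial 66 mm long in the middle of its top has black lines 11 mm either side of centre. Grip it across its width at the middle; press by that grip or on its top. It may stand either way round.
- bubble (a joint): Pale bubble (16 mm long) in the vial: offset in m from the middle, positive towards the level's +x end, 0.020 at most. It floats to the higher end, 2 mm per mrad of slope along the level, and needs about 2 s to settle. Between the lines: within 0.003 of 0.
- slab_top (a point): White marble slab, 220 mm front to back (its x; front = -x, nearest the robot), 320 wide (its y), 20 thick, in a steel frame. Point: centre of its top, 56 mm above the counter; z is its normal. It stands on two rubber back feet and the screw foot at mid-front. At first its front is 3 to 8 mrad low; sideways it is level. Its top is free for y below +95 mm; caramel bars lie beyond.
- foot_knob (a point): Black round knob of the screw foot, 37 mm across, 34 tall, top 98 mm above the counter, 155 mm ahead of the slab's centre. Point: on its upright axis, 83 mm up. It keeps its height. Clockwise from above raises the slab's front 4 mm a turn: the bubble shifts 5.3 mm per rad towards the front. Stiff (0.1 N m), stays as left. At first 1.3 to 2.8 rad short of level.
- bar_a: Caramel bar, square polished steel bar 180 x 12 x 12 mm lying front to back on the slab near its left (+y) edge; to be left alone.
- bar_b: Second caramel bar, same size, beside the first, 26 mm nearer the edge; to be left alone.
- palette: Palette knife, 265 mm long, 30 mm blade with a round end, black handle, lying on the counter on the other side of the slab from the level; to be left alone. Origin at its middle, underside.
- cake_ring: Steel cake ring, 80 mm across, 45 mm tall, on the counter in front to the right; origin on its axis at the underside; to be left alone.
- nozzle: Small steel piping nozzle, 32 mm across, 50 mm tall, standing on the counter in front to the left; origin at its underside; to be left alone.
- bowl: Steel bowl, 110 mm across, 50 mm tall, on the counter at the back right; origin at its underside; to be left alone.
- jar: Amber jar with a steel lid, 70 mm across, 100 mm tall, on the counter at the back left; origin at its underside; to be left alone.

How it is judged (in metres and radians):
On the way, in this order (a step that is already met when the one before it is completed fails the run):
1. the level stands upright on the slab, front to back, let go (contact force between level and slab above 1 N and contact force between the fingers and level below 0.1 N and angle between level_mid's own z axis and vertical below 0.05 rad and angle between the x axis of level_mid and the x axis of slab_top, either way round below 0.25 rad), for 0.2 s.
2. with the level standing there, the foot has been turned until the slab is level and the bubble sits between its lines (angle between slab_top's own z axis and vertical below 0.0016 rad and value of joint bubble between -0.003 and 0.003 m and contact force between level and slab above 1 N), for 0.5 s.
At the end, for the whole second after the job is handed in: The fingers press the level down on the slab (7 to 24 N between level and slab, its own 2.5 to 4.6 N weight included), it stands upright and front to back within 0.25 rad, the bubble is within 3 mm of the middle and the slab within 1.6 mrad of level (value of joint bubble between -0.003 and 0.003 m and angle between slab_top's own z axis and vertical below 0.0016 rad and angle between level_mid's own z axis and vertical below 0.05 rad and angle between the x axis of level_mid and the x axis of slab_top, either way round below 0.25 rad and contact force between level and slab between 7 and 24 N and contact force between the fingers and level above 2 N); the arm keeps its last pose, push and grip.
It fails at once if a caramel bar or another bystander is shifted by more than 25 mm (distance of any of bar_a, bar_b, palette, cake_ring, nozzle, bowl, jar from where it was at the start of the episode above 0.025 m).
It also fails if it takes over 70 s, if anything falls off the work surface, if the arm or the gripper's body presses on something with over 40 N, if the wrist force passes 120 N, or if a joint passes its speed limit or range.

## Working session

There is one attempt and no reset: what is moved stays moved. The work goes in short steps, Python scripts to look and compute and a tool call to move; the robot and the scene stay as the last step left them, time stands still between calls to the robot, and variables do not carry over. Pictures are saved under pics/ and viewed, and the job is handed in when it is done.

Besides the shell and the picture viewer there is one more tool, called after "Call:" as name(argument=value, ...) on one line, values as JSON. move_arm: Moves the arm, as the interface text tells. Its arguments: {"type":"object","properties":{"steps":{"type":"string"},"jaw":{"type":"number"}},"required":["steps"]}

```bash
ls; mkdir -p pics; cat > h.py <<'E'
from cell import r
import numpy as np, cv2
def save(p,n): cv2.imwrite('pics/'+n+'.png',cv2.cvtColor(p['frame'],cv2.COLOR_RGB2BGR))
def ext(p,s=None):
    if 'extrinsics' in p: return np.array(p['extrinsics'])
    T=np.eye(4); T[:3,:3]=s['orientation']; T[:3,3]=s['eef_pos']; return T@np.array(p['hand_eye'])
def cloud(p,s=None):
    K=np.array(p['intrinsics']); z=p['range_z'].astype(float); v,u=np.mgrid[:z.shape[0],:z.shape[1]]
    c=np.stack([(u-K[0,2])*z/K[0,0],(v-K[1,2])*z/K[1,1],z],-1)
    T=ext(p,s); w=c@T[:3,:3].T+T[:3,3]; w[z<=0]=np.nan; return w
E
python3 - <<'E'
from h import *
s=r.sense(); print({k:np.round(v,3).tolist() for k,v in s.items()})
for n in ['scene','side']:
    p=r.camera(n); save(p,n+'0')
    for l in ['level_mid','slab_top','foot_knob','bubble','bar_a','palette','cake_ring','nozzle','bowl','jar']:
        print(n,l,[(np.round(d['xyz'],0).tolist(),round(d['score'],2)) for d in r.recognise(p,l)[:3]])
    W=cloud(p); np.save(n+'W.npy',W)
    for l in ['level_mid','foot_knob','slab_top']:
        for d in r.regions_of(p,l)[:1]:
            q=W[d['mask']]; q=q[~np.isnan(q[:,0])]; np.save(n+l+'.npy',q); print(l,d['score'],len(q),np.percentile(q,[2,50,98],axis=0).round(0).tolist())
            v,u=np.nonzero(d['mask']); print('px',u.min(),u.max(),v.min(),v.max())
E
```

```text
pics
{'time': 0.0, 'joints': [1.139, 0.412, -0.013, 1.597, 0.006, 1.134, -0.082], 'qd': [0.0, -0.002, 0.0, -0.0, -0.001, -0.001, -0.002], 'joint_efforts': [-0.0, -58.796, 0.641, -29.108, -0.054, 0.018, 0.0], 'eef_pos': [222.178, -583.66, 221.819], 'orientation': [[0.356, -0.935, -0.001], [-0.935, -0.356, 0.001], [-0.002, 0.0, -1.0]], 'force': [-0.494, -0.082, 0.409], 'moment': [-0.063, -0.011, -0.019], 'finger_gap': 87.939}
scene level_mid [([490.0, -305.0, 30.0], 0.92)]
scene slab_top [([670.0, -4.0, 55.0], 0.83), ([349.0, -162.0, 22.0], 0.18)]
scene foot_knob [([525.0, 25.0, 94.0], 0.63), ([348.0, -160.0, 24.0], 0.16)]
scene bubble []
scene bar_a [([716.0, 111.0, 67.0], 0.86), ([707.0, 90.0, 66.0], 0.81)]
scene palette [([536.0, 333.0, 8.0], 0.79)]
scene cake_ring [([351.0, -161.0, 25.0], 0.69)]
scene nozzle [([354.0, 178.0, 20.0], 0.74)]
scene bowl [([731.0, -345.0, 22.0], 0.85)]
scene jar [([756.0, 326.0, 96.0], 0.57)]
level_mid 0.58 1083 [[399.0, -340.0, -1.0], [484.0, -308.0, 29.0], [568.0, -279.0, 47.0]]
px 189 252 124 160
foot_knob 0.58 551 [[621.0, 65.0, 57.0], [705.0, 86.0,
[... 296 characters left out ...]
.0, -305.0, 30.0], 0.27), ([693.0, 88.0, 67.0], 0.16)]
side bubble []
side bar_a [([704.0, 112.0, 68.0], 0.65), ([694.0, 86.0, 67.0], 0.56)]
side palette [([518.0, 330.0, 1.0], 0.58)]
side cake_ring [([347.0, -151.0, 26.0], 0.98), ([703.0, 111.0, 68.0], 0.6)]
side nozzle [([337.0, 179.0, 23.0], 0.58)]
side bowl [([740.0, -349.0, 33.0], 0.73)]
side jar [([731.0, 330.0, 73.0], 0.87)]
level_mid 0.63 1118 [[396.0, -354.0, -0.0], [477.0, -306.0, 29.0], [567.0, -279.0, 47.0]]
px 309 369 125 169
foot_knob 0.57 307 [[499.0, 4.0, 52.0], [515.0, 26.0, 94.0], [533.0, 38.0, 101.0]]
px 268 285 200 221
slab_top 0.83 9253 [[521.0, -172.0, 36.0], [647.0, -3.0, 55.0], [787.0, 151.0, 59.0]]
px 142 303 137 258
```

```bash
python3 - <<'E'
from h import *
a=cv2.imread('pics/scene0.png');b=cv2.imread('pics/side0.png')
cv2.imwrite('pics/both.png',cv2.resize(np.hstack([a,b]),(800,300)))
cv2.imwrite('pics/sc2.png',cv2.resize(a[100:345,150:430],(800,600)))
for n in ['scene','side']:
    W=np.load(n+'W.npy').reshape(-1,3)
    m=(W[:,2]>37)&(W[:,2]<52)&(W[:,1]<-240)&(W[:,1]>-400)&(W[:,0]<620)
    q=W[m].astype(np.float32); rc=cv2.minAreaRect(q[:,:2]); print('lev',rc,len(q),np.median(q[:,2]), q.mean(0))
    m=(W[:,2]>50)&(W[:,2]<62)&(abs(W[:,1])<250)&(W[:,0]>540)
    q=W[m].astype(np.float32); rc=cv2.minAreaRect(q[:,:2]); print('slab',rc,len(q)); 
    A=np.c_[q,]; c=np.linalg.lstsq(np.c_[q[:,:2],np.ones(len(q))],q[:,2],rcond=None)[0]; print(c)
    m=(W[:,2]>92)&(W[:,2]<104)&(abs(W[:,1]-25)<60)&(abs(W[:,0]-520)<60)
    q=W[m].astype(np.float32); print('knob',cv2.minEnclosingCircle(q[:,:2]),len(q),q.mean(0))
E
```

```text
Traceback (most recent call last):
cv2.error: OpenCV(4.12.0) /io/opencv/modules/imgproc/src/convhull.cpp:143: error: (-215:Assertion failed) total >= 0 && (depth == CV_32F || depth == CV_32S) in function 'convexHull'
```

View pics/both.png

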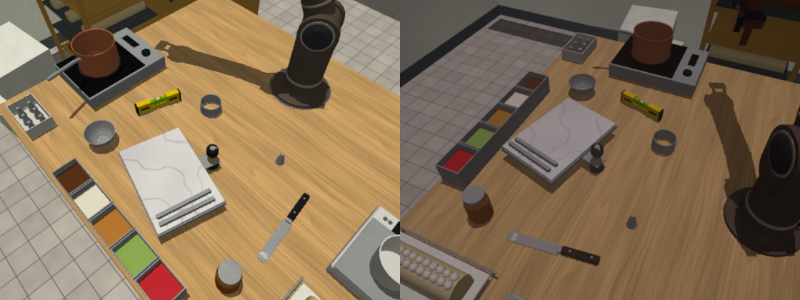

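View pics/sc2.png

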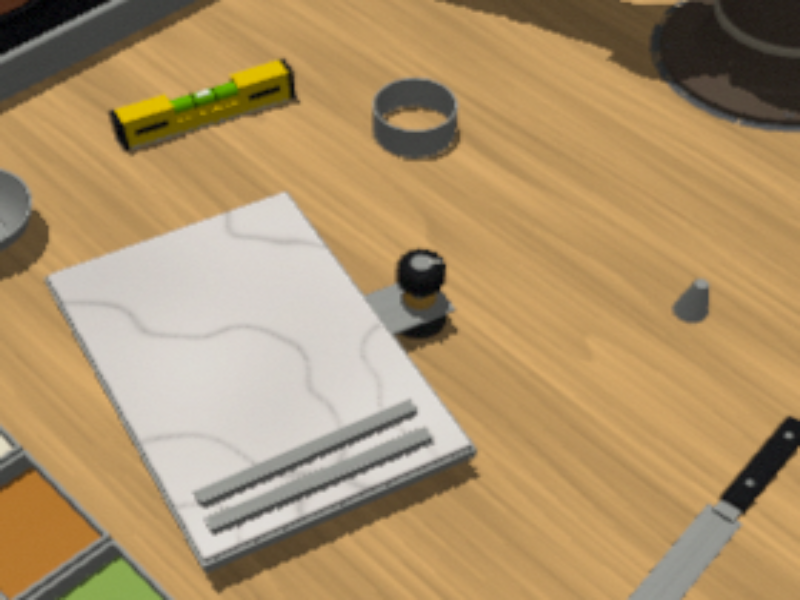

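The pictures show the level at the upper left (scene px about 220,142), the slab in the middle with the knob at its front (about 297,193), and the bars on its left side. Next I'll fix the array layout so the rectangle fits run.

```bash
cat >m.py <<'E'
from h import *
C=np.ascontiguousarray
for n in ['scene','side']:
    W=np.load(n+'W.npy').reshape(-1,3); W=W[~np.isnan(W[:,0])]
    m=(W[:,2]>37)&(W[:,2]<52)&(W[:,1]<-240)&(W[:,1]>-400)&(W[:,0]<620)&(W[:,0]>350)
    q=C(W[m],dtype=np.float32); rc=cv2.minAreaRect(C(q[:,:2])); print('lev',rc,len(q),np.median(q[:,2]), q.mean(0))
    m=(W[:,2]>50)&(W[:,2]<62)&(abs(W[:,1])<250)&(W[:,0]>540)
    q=C(W[m],dtype=np.float32); rc=cv2.minAreaRect(C(q[:,:2])); print('slab',rc,len(q)); 
    c=np.linalg.lstsq(np.c_[q[:,:2],np.ones(len(q))],q[:,2],rcond=None)[0]; print(c)
    m=(W[:,2]>92)&(W[:,2]<104)&(abs(W[:,1]-25)<60)&(abs(W[:,0]-520)<60)
    q=C(W[m],dtype=np.float32); print('knob',cv2.minEnclosingCircle(C(q[:,:2])),len(q),q.mean(0))
E
python3 m.py
```

```text
lev ((482.19219970703125, -312.5962829589844), (27.993589401245117, 180.58876037597656), 73.86133575439453) 406 42.84178 [ 484.54172 -311.52298   42.59687]
slab ((738.398681640625, 0.0173187255859375), (396.70318603515625, 499.52728271484375), 0.024446800351142883) 14769
[-7.59230873e-03 -7.95730138e-04  5.94935032e+01]
knob ((518.310791015625, 19.53023338317871), 20.259437561035156) 177 [519.56854   21.028822  96.46682 ]
lev ((483.31719970703125, -313.67755126953125), (30.202131271362305, 183.25746154785156), 72.24211120605469) 416 43.165676 [ 479.37283 -310.16672   42.9288 ]
slab ((739.241943359375, -0.40460205078125), (398.45465087890625, 499.7204284667969), 0.1134326234459877) 11347
[-5.05791104e-03 -1.64674689e-03  5.88065776e+01]
knob ((518.0263671875, 18.772855758666992), 20.155635833740234) 179 [517.36694   21.313656  96.90636 ]
```

```bash
cat >m2.py <<'E'
from h import *
C=np.ascontiguousarray
for n in ['scene','side']:
    q=np.load(n+'slab_top.npy'); q=q[(q[:,2]>50)&(q[:,2]<62)]
    c=q[:,:2].mean(0); q=q[np.linalg.norm(q[:,:2]-c,axis=1)<220]
    # trimmed rect: search angle, extents by percentiles
    rc=cv2.minAreaRect(C(q[:,:2],dtype=np.float32)); print('slab',rc)
    best=[]
    for a in np.radians(np.arange(-30,30,.25)):
        R=np.array([[np.cos(a),np.sin(a)],[-np.sin(a),np.cos(a)]]); t=q[:,:2]@R.T
        lo,hi=np.percentile(t,[.5,99.5],axis=0); best.append((np.prod(hi-lo),np.degrees(a),(hi-lo),R.T@((hi+lo)/2)))
    print(min(best,key=lambda b:b[0]))
    W=np.load(n+'W.npy').reshape(-1,3); W=W[~np.isnan(W[:,0])]
    m=(W[:,2]>37)&(W[:,2]<52)&(W[:,1]<-240)&(W[:,1]>-400)&(W[:,0]<620)&(W[:,0]>350)
    t=W[m][:,:2]; u,s,v=np.linalg.svd(t-t.mean(0)); print('lev dir',np.degrees(np.arctan2(v[0,1],v[0,0])))
E
python3 m2.py
```

```text
slab ((645.169677734375, -12.777145385742188), (324.3235778808594, 272.73614501953125), 75.37648010253906)
(np.float64(68821.44584551486), np.float64(-14.999999999999998), array([217.95359883, 315.76191545]), array([668.21642959, -19.0666022 ]))
lev dir -16.487885833314195
slab ((643.2177124023438, -13.362091064453125), (325.0272521972656, 276.068115234375), 74.89618682861328)
(np.float64(69061.07272263648), np.float64(-14.500000000000002), array([217.81080215, 317.0690895 ]), array([667.29509405, -19.23604577]))
lev dir 163.34310574778934
```

Call:
move_arm(steps="-1.6 -3.4 0 0 0 0; -1.6 -3.4 0 0 0 0; -1.6 -3.4 0 0 0 0; -1.6 -3.4 0 0 0 0; -1.6 -3.4 0 0 0 0; -1.6 -3.4 0 0 0 0; -1.6 -3.4 0 0 0 0; -1.6 -3.4 0 0 0 0; -1.6 -3.4 0 0 0 0; -1.6 -3.4 0 0 0 0; 0 0 0 0 0 0.13; 0 0 0 0 0 0.13; 0 0 0 0 0 0.13; 0 0 0 0 0 0.13; 0 0 0 0 0 0.13; 0 0 0 0 0 0", jaw=1)

```text
time: 3.0
eef_pos: [483.3, -313.5, 222.7]
orientation: [[-0.284, -0.959, 0.0], [-0.959, 0.284, -0.0], [0.0, -0.0, -1.0]]
force: [0.2, -0.0, 1.0]
finger_gap: 87.6
```

```bash
cat >lv.py <<'E'
from h import *
import sys
s=r.sense(); p=r.camera('wrist'); save(p,sys.argv[1]); W=cloud(p,s)
print({k:np.round(s[k],3).tolist() for k in ['time','joints','eef_pos','orientation']})
print('hand_eye',np.round(p['hand_eye'],2).tolist(),'f',p['intrinsics'][0][0])
zlo,zhi=float(sys.argv[2]),float(sys.argv[3])
for d in r.regions_of(p,'level_mid')[:1]:
    m=d['mask']&(W[...,2]>zlo)&(W[...,2]<zhi); v,u=np.nonzero(d['mask']); print('score',d['score'],'px',u.min(),u.max(),v.min(),v.max())
    q=np.ascontiguousarray(W[m][:,:2],dtype=np.float32); print(cv2.minAreaRect(q),np.median(W[m][:,2]))
    t=q-q.mean(0); _,_,vv=np.linalg.svd(t,full_matrices=False); print('dir',np.degrees(np.arctan2(vv[0,1],vv[0,0])))
E
python3 lv.py wr1 37 55
```

```text
{'time': 3.0, 'joints': [0.529, 0.329, -0.048, 1.717, 0.018, 1.096, -1.384], 'eef_pos': [483.25, -313.527, 222.717], 'orientation': [[-0.284, -0.959, 0.0], [-0.959, 0.284, -0.0], [0.0, -0.0, -1.0]]}
hand_eye [[1.0, 0.0, -0.0, -0.61], [-0.0, 0.96, 0.28, -78.25], [0.0, -0.28, 0.96, -161.73], [0.0, 0.0, 0.0, 1.0]] f 347.2918228644548
score 0.75 px 269 293 97 272
((482.47308349609375, -313.06549072265625), (22.291913986206055, 179.57444763183594), 73.34864807128906) 44.19424096990059
dir 163.38681
```

View pics/wr1.png

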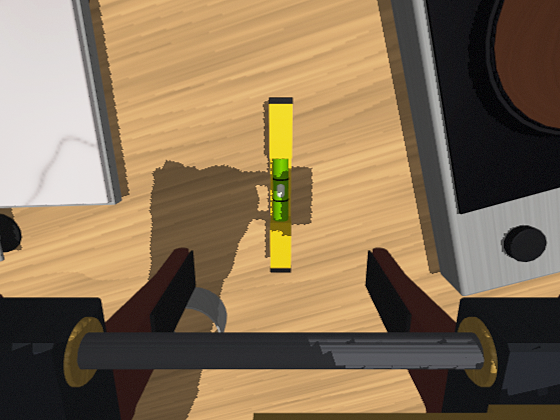

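The wrist view shows the level upright in the middle (px 281,185), with its vial centred on top and the jaws lined up. I'll go down and grip it.

Call:
move_arm(steps="0 0.1 4 0 0 0; 0 0 4 0 0 0; 0 0 4 0 0 0; 0 0 4 0 0 0; 0 0 3 0 0 0; 0 0 2.2 0 0 0; 0 0 0 0 0 0")

```text
time: 3.8
eef_pos: [480.3, -312.1, 7.7]
orientation: [[-0.279, -0.96, -0.005], [-0.96, 0.279, 0.003], [-0.002, 0.005, -1.0]]
force: [0.1, 0.5, -0.3]
finger_gap: 88.2
```

Call:
move_arm(steps="0 0 0 0 0 0; 0 0 0 0 0 0; 0 0 0 0 0 0; 0 0 0 0 0 0; 0 0 0 0 0 0; 0 0 0 0 0 0; 0 0 0 0 0 0; 0 0 0 0 0 0", jaw=-1)

```text
time: 4.6
eef_pos: [482.3, -313.3, 10.7]
orientation: [[-0.282, -0.959, 0.0], [-0.959, 0.282, -0.0], [0.0, -0.0, -1.0]]
force: [0.6, 0.0, 0.2]
finger_gap: 27.4
```

Call:
move_arm(steps="0 0 0 0 0 0; 0 0 0 0 0 0; 0 0 0 0 0 0; 0 0 0 0 0 0; 0 0 -2 0 0 0; 0 0 -4 0 0 0; 0 0 -4 0 0 0; 0 0 -3 0 0 0; 0 0 0 0 0 0; 0 0 0 0 0 0")

```text
time: 5.6
eef_pos: [482.0, -313.2, 140.5]
orientation: [[-0.282, -0.959, 0.0], [-0.959, 0.282, -0.0], [0.0, -0.0, -1.0]]
force: [0.0, 0.9, -2.8]
finger_gap: 21.6
```

```bash
python3 lv.py wr2 80 220; python3 - <<'E'
from h import *
p=r.camera('scene');save(p,'sc3')
E
```

```text
{'time': 5.6, 'joints': [0.531, 0.411, -0.051, 1.809, 0.026, 0.922, -1.388], 'eef_pos': [482.029, -313.191, 140.475], 'orientation': [[-0.282, -0.959, 0.0], [-0.959, 0.282, -0.0], [0.0, -0.0, -1.0]]}
hand_eye [[1.0, 0.0, -0.0, -0.61], [-0.0, 0.96, 0.28, -78.25], [0.0, -0.28, 0.96, -161.73], [0.0, 0.0, 0.0, 1.0]] f 347.2918228644548
score 0.72 px 249 313 72 412
((497.9215393066406, -317.2758483886719), (22.491899490356445, 147.78701782226562), 73.41349792480469) 174.14901244244214
dir 163.53944
```

View pics/wr2.png

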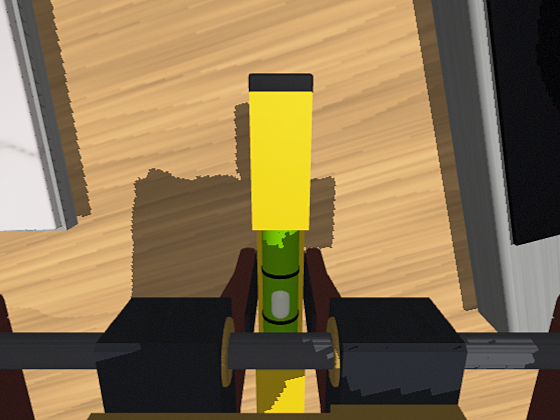

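View pics/sc3.png

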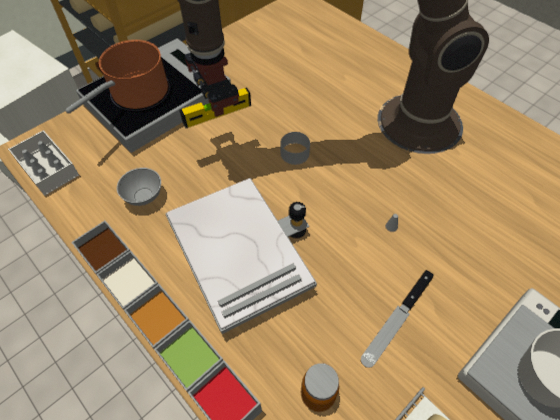

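The wrist view shows the level gripped straight, with the bubble visible between the fingers (px 281,303). The scene view shows the slab undisturbed. I'll carry the level over the slab.

Call:
move_arm(steps="-1.5 -0.45 0 0 0 0; -3 -0.9 0 0 0 0; -3 -0.9 0 0 0 0; -3 -0.9 0 0 0 0; -3 -0.9 0 0 0 0; -3 -0.9 0 0 0 0; -3 -0.9 0 0 0 0; -3 -0.9 0 0 0 0; -3 -0.9 0 0 0 0; -3 -0.9 0 0 0 0; -2.5 -0.75 0 0 0 0; -1 -0.3 0 0 0 -0.03; 0 0 0 0 0 0; 0 0 0 0 0 0")

```text
time: 7.15
eef_pos: [663.8, -34.5, 139.9]
orientation: [[-0.254, -0.967, -0.002], [-0.967, 0.254, -0.001], [0.001, 0.001, -1.0]]
force: [0.2, -0.1, -2.1]
finger_gap: 22.3
```

```bash
python3 - <<'E'
from h import *
s=r.sense(); p=r.camera('wrist'); save(p,'wr4'); W=cloud(p,s)
print(np.round(s['joints'],2),s['force'])
for d in r.regions_of(p,'slab_top')[:1]:
    m=d['mask']&(W[...,2]>48)&(W[...,2]<64); q=W[m]; print(d['score'],np.percentile(q,[1,50,99],axis=0).round(1).tolist())
for d in r.recognise(p,'bar_a'): print(np.round(d['xyz'],1),d['score'])
E
```

```text
[ 0.06  0.56 -0.11  1.57  0.07  1.02 -1.91] [ 0.19636776 -0.096079   -2.11841233]
0.93 [[572.5, -189.7, 52.7], [700.3, -58.7, 55.2], [803.6, 136.3, 57.0]]
[720.6 102.   65.9] 0.71
[719.9  76.7  67.6] 0.69
```

View pics/wr4.png

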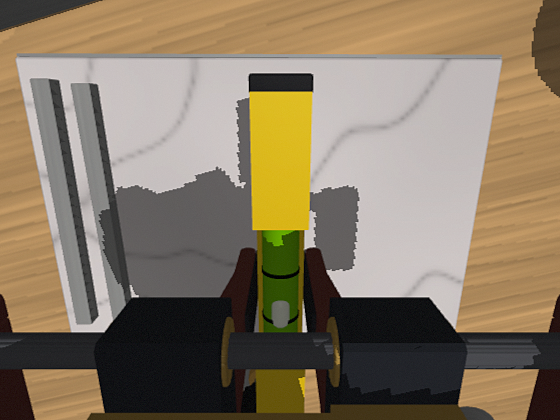

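The slab's back edge lies square to the level (image row about 57), the bars are well to the left, and the level hangs over free marble. I'll lower it.

Call:
move_arm(steps="0 0 2 0 0 0; 0 0 2 0 0 0; 0 0 1.6 0 0 0; 0 0 0.8 0 0 0; 0 0 0.4 0 0 0; 0 0 0 0 0 0; 0 0 0 0 0 0; 0 0 0 0 0 0")

```text
time: 8.1
eef_pos: [665.3, -33.4, 73.6]
orientation: [[-0.253, -0.967, 0.001], [-0.967, 0.253, -0.0], [-0.0, -0.001, -1.0]]
force: [-0.3, 0.4, -2.8]
finger_gap: 21.8
```

Call:
move_arm(steps="0 0 0.1 0 0 0; 0 0 0.1 0 0 0; 0 0 0.1 0 0 0; 0 0 0 0 0 0; 0 0 0 0 0 0")

```text
time: 8.6
eef_pos: [664.7, -33.4, 69.6]
orientation: [[-0.253, -0.967, -0.0], [-0.967, 0.253, 0.0], [0.0, 0.0, -1.0]]
force: [-0.3, 0.4, -1.7]
finger_gap: 21.7
```

Call:
move_arm(steps="0 0 0.1 0 0 0; 0 0 0.1 0 0 0; 0 0 0 0 0 0; 0 0 0 0 0 0")

```text
time: 9.0
eef_pos: [664.6, -33.4, 67.6]
orientation: [[-0.253, -0.967, -0.0], [-0.967, 0.253, 0.0], [0.0, 0.0, -1.0]]
force: [1.2, 0.3, -2.1]
finger_gap: 22.2
```

Call:
move_arm(steps="0 0 0.1 0 0 0; 0 0 0 0 0 0; 0 0 0 0 0 0")

```text
time: 9.3
eef_pos: [664.7, -33.4, 66.7]
orientation: [[-0.253, -0.967, 0.0], [-0.967, 0.253, -0.0], [0.0, -0.0, -1.0]]
force: [0.4, -1.1, -2.9]
finger_gap: 22.2
```

Call:
move_arm(steps="0 0 0.05 0 0 0; 0 0 0.05 0 0 0; 0 0 0 0 0 0; 0 0 0 0 0 0")

```text
time: 9.7
eef_pos: [664.7, -33.4, 66.1]
orientation: [[-0.253, -0.967, 0.0], [-0.967, 0.253, -0.0], [-0.0, -0.0, -1.0]]
force: [-2.9, 0.5, 3.2]
finger_gap: 21.8
```

Call:
move_arm(steps="0 0 0 0 0 0; 0 0 0 0 0 0; 0 0 0 0 0 0; 0 0 0 0 0 0; 0 0 0 0 0 0; 0 0 0 0 0 0; 0 0 0 0 0 0", jaw=0.3)

```text
time: 10.4
eef_pos: [664.7, -33.4, 65.6]
orientation: [[-0.253, -0.967, 0.0], [-0.967, 0.253, -0.0], [-0.0, -0.0, -1.0]]
force: [0.5, -0.4, 0.5]
finger_gap: 56.8
```

Call:
move_arm(steps="0 0 -2 0 0 0; 0 0 -4 0 0 0; 0 0 -4 0 0 0; 0 0 -4 0 0 0; 0 0 0 0 0 0; 0 0 0 0 0 0")

```text
time: 11.0
eef_pos: [665.1, -33.4, 206.7]
orientation: [[-0.254, -0.967, 0.002], [-0.967, 0.254, -0.0], [-0.001, -0.002, -1.0]]
force: [-1.1, -0.3, -1.0]
finger_gap: 57.2
```

```bash
python3 lv.py wr5 90 110; python3 - <<'E'
from h import *
p=r.camera('scene');save(p,'sc5')
E
```

```text
{'time': 11.0, 'joints': [0.056, 0.496, -0.116, 1.502, 0.061, 1.144, -1.898], 'eef_pos': [665.114, -33.448, 206.743], 'orientation': [[-0.254, -0.967, 0.002], [-0.967, 0.254, -0.0], [-0.001, -0.002, -1.0]]}
hand_eye [[1.0, 0.0, -0.0, -0.61], [-0.0, 0.96, 0.28, -78.27], [0.0, -0.28, 0.96, -161.72], [0.0, 0.0, 0.0, 1.0]] f 347.2918228644548
score 0.67 px 266 297 93 308
((664.92578125, -33.04438400268555), (22.284160614013672, 180.11062622070312), 75.19712829589844) 99.5709841129626
dir 165.21336
```

View pics/wr5.png

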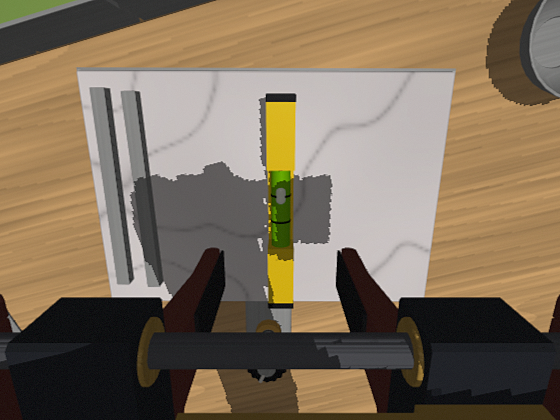

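The wrist view shows the level standing on the slab with the fingers clear. The bubble is about 14 px (12 mm) towards the back (px 281,194; lines at rows 197 and 222). Next is the knob, with the wrist wound back first.

Call:
move_arm(steps="-0.3 3.1 0 0 0 0; -0.3 3.1 0 0 0 0; -0.3 3.1 0 0 0 0; -0.3 3.1 0 0 0 0; -0.3 3.1 0 0 0 0; 0 0 0 0 0 -0.14; 0 0 0 0 0 -0.14; 0 0 0 0 0 -0.14; 0 0 0 0 0 -0.14; 0 0 0 0 0 -0.14; 0 0 0 0 0 -0.14; 0 0 0 0 0 -0.14; 0 0 0 0 0 -0.14; 0 0 0 0 0 -0.14; 0 0 0 0 0 -0.14; 0 0 0 0 0 -0.14; 0 0 0 0 0 -0.14; 0 0 0 0 0 -0.14; 0 0 0 0 0 -0.14; 0 0 0 0 0 0")

```text
time: 13.15
eef_pos: [517.8, 20.3, 204.4]
orientation: [[0.991, 0.135, -0.002], [0.135, -0.991, 0.0], [-0.002, -0.001, -1.0]]
force: [-0.3, -0.1, 0.0]
finger_gap: 56.6
```

```bash
cat > kn.py <<'E'
from h import *
import sys
s=r.sense(); p=r.camera('wrist'); save(p,sys.argv[1]); W=cloud(p,s); R=np.array(s['orientation']); t=np.array(s['eef_pos'])
print(s['time'],np.round(s['joints'],2),np.round(t,1),np.round(R,3).tolist())
m=(W[...,2]>93)&(W[...,2]<103)&(np.linalg.norm(W[...,:2]-[518,20],axis=-1)<35)
q=np.ascontiguousarray(W[m][:,:2],dtype=np.float32); c,rad=cv2.minEnclosingCircle(q); print(len(q),c,rad,q.mean(0),np.median(W[m][:,2]))
print('tool shift',R.T@(np.array([c[0],c[1],68])-t))
E
python3 kn.py wr6
```

```text
13.15 [ 0.26  0.29 -0.48  1.85  0.15  1.04 -0.14] [517.8  20.3 204.4] [[0.991, 0.135, -0.002], [0.135, -0.991, 0.0], [-0.002, -0.001, -1.0]]
1484 (519.1966552734375, 20.01951026916504) 19.836217880249023 [518.9447    21.012922] 97.34558671956643
tool shift [  1.65992332   0.51088602 136.36654098]
```

View pics/wr6.png

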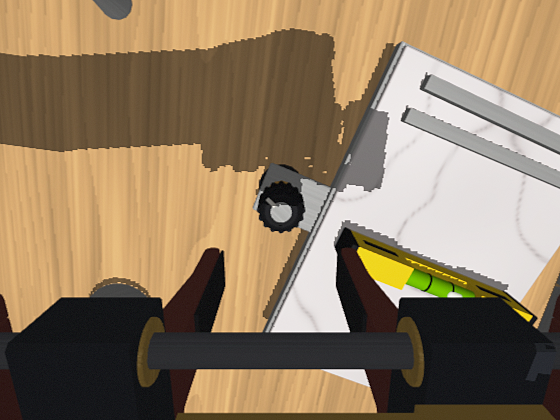

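The wrist view shows the knob at px 281,208 between the open jaws, and the slab and level clear of the right-hand finger. I'll go down and grip the knob.

Call:
move_arm(steps="0.1 0.05 3 0 0 0; 0 0 3 0 0 0; 0 0 3 0 0 0; 0 0 2.5 0 0 0; 0 0 1.5 0 0 0; 0 0 0.6 0 0 0; 0 0 0 0 0 0")

```text
time: 13.9
eef_pos: [519.0, 20.1, 68.8]
orientation: [[0.991, 0.131, -0.002], [0.131, -0.991, 0.0], [-0.002, -0.0, -1.0]]
force: [-0.2, -0.4, 0.3]
finger_gap: 57.3
```

Call:
move_arm(steps="0 0 0 0 0 0; 0 0 0 0 0 0; 0 0 0 0 0 0; 0 0 0 0 0 0; 0 0 0 0 0 0; 0 0 0 0 0 0", jaw=-1)

```text
time: 14.5
eef_pos: [518.2, 19.7, 70.2]
orientation: [[0.991, 0.132, -0.002], [0.132, -0.991, -0.001], [-0.002, 0.001, -1.0]]
force: [-5.7, -0.0, 5.8]
finger_gap: 36.2
```

Call:
move_arm(steps="0 0 0 0 0 0.05; 0 0 0 0 0 0.1; 0 0 0 0 0 0.1; 0 0 0 0 0 0.1; 0 0 0 0 0 0.1")

```text
time: 15.0
eef_pos: [518.7, 19.7, 70.2]
orientation: [[0.949, -0.316, -0.001], [-0.316, -0.949, -0.001], [-0.001, 0.001, -1.0]]
force: [-4.3, -1.2, 3.4]
finger_gap: 35.9
```

```bash
python3 - <<'E'
from h import *
s=r.sense(); print(s['joints'],s['force'],s['moment'])
for n in ['scene','side','wrist']:
    p=r.camera(n); save(p,n+'7')
a=cv2.imread('pics/scene7.png');b=cv2.imread('pics/side7.png')
cv2.imwrite('pics/z7.png',np.vstack([cv2.resize(a[160:260,180:320],(560,400))[:300],cv2.resize(b[130:230,190:330],(560,400))[:300]]))
E
```

```text
[ 0.11915424  0.44617694 -0.31608995  1.98270745  0.20018331  0.74362081
 -0.63759013] [-4.2970665  -1.23159484  3.43967928] [-0.19184287  0.95505565  0.08229886]
```

View pics/z7.png

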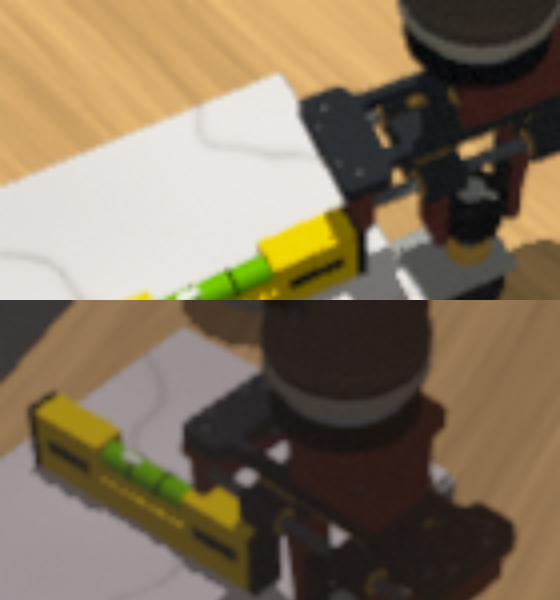

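View pics/wrist7.png

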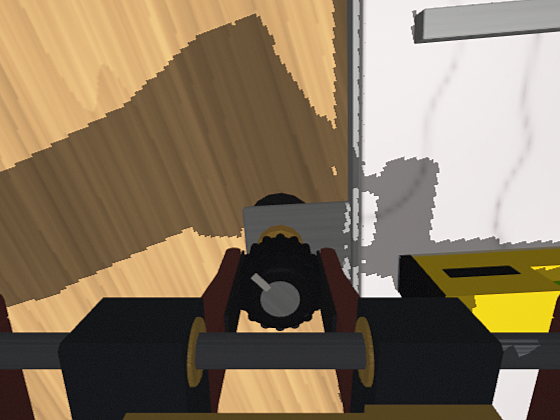

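The side view shows the bubble still at the back line of the vial. The wrist view shows the knob firmly in the jaws and the fingers clear of the level. I'll keep turning.

Call:
move_arm(steps="0 0 0 0 0 0.12; 0 0 0 0 0 0.12; 0 0 0 0 0 0.12; 0 0 0 0 0 0.12; 0 0 0 0 0 0.12; 0 0 0 0 0 0.12; 0 0 0 0 0 0.12; 0 0 0 0 0 0.12; 0 0 0 0 0 0.12; 0 0 0 0 0 0.12; 0 0 0 0 0 0; 0 0 0 0 0 0; 0 0 0 0 0 0; 0 0 0 0 0 0; 0 0 0 0 0 0; 0 0 0 0 0 0; 0 0 0 0 0 0; 0 0 0 0 0 0; 0 0 0 0 0 0; 0 0 0 0 0 0")

```text
time: 17.15
eef_pos: [519.3, 18.9, 70.2]
orientation: [[0.055, -0.998, -0.0], [-0.998, -0.055, -0.001], [0.001, 0.0, -1.0]]
force: [-3.0, -4.2, 5.6]
finger_gap: 36.0
```

```bash
cat > bu.py <<'E'
from h import *
import sys
# crop images along level top axis by ray/plane rectification (plane z=100, level centre, dir -14.8deg)
k=sys.argv[1]; c=np.array([664.9,-33.0]); a=np.radians(-14.8)
if len(sys.argv)>3: c=np.array([float(sys.argv[2]),float(sys.argv[3])])
ex=np.array([np.cos(a),np.sin(a)]); ey=np.array([-np.sin(a),np.cos(a)])
s=r.sense(); print(s['time'],np.round(s['force'],2),np.round(s['joints'][6],3),np.round(s['eef_pos'],1))
out=[]
for n in (sys.argv[4].split(',') if len(sys.argv)>4 else ['scene','side','wrist']):
    p=r.camera(n); save(p,n+k); T=np.linalg.inv(ext(p,s)); K=np.array(p['intrinsics'])
    X,Y=np.meshgrid(np.arange(100,-100.1,-.25),np.arange(-17,17.1,.5))
    Z=101.
    P=np.stack([c[0]+X*ex[0]+Y*ey[0],c[1]+X*ex[1]+Y*ey[1],np.full(X.shape,Z)],-1)@T[:3,:3].T+T[:3,3]
    u=P[...,0]/P[...,2]*K[0,0]+K[0,2]; v=P[...,1]/P[...,2]*K[1,1]+K[1,2]
    im=cv2.remap(p['frame'],u.astype(np.float32),v.astype(np.float32),cv2.INTER_CUBIC)
    im=cv2.resize(im,(800,136)); out.append(cv2.cvtColor(im,cv2.COLOR_RGB2BGR)); 
    # brightness profile along vial
    f=cv2.cvtColor(im,cv2.COLOR_RGB2HSV)
for o in out:
    for x in range(0,801,40): cv2.line(o,(x,0),(x,5),(0,0,255),1)
cv2.imwrite('pics/b%s.png'%k,np.vstack(out))
E
python3 bu.py 8
```

```text
17.15 [-3.04 -4.19  5.64] -1.66 [519.3  18.9  70.2]
```

View pics/b8.png

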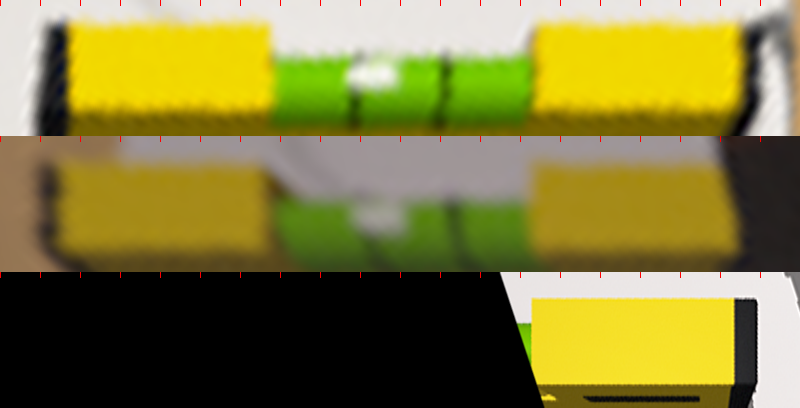

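The rectified scene view shows the vial lines at px 357 and 445 and the bubble centred at 373, so it is about 7 mm towards the back. I'll turn about 1 rad more.

Call:
move_arm(steps="0 0 0 0 0 0.1; 0 0 0 0 0 0.1; 0 0 0 0 0 0.1; 0 0 0 0 0 0.1; 0 0 0 0 0 0.1; 0 0 0 0 0 0.1; 0 0 0 0 0 0.1; 0 0 0 0 0 0.1; 0 0 0 0 0 0.1; 0 0 0 0 0 0; 0 0 0 0 0 0; 0 0 0 0 0 0; 0 0 0 0 0 0; 0 0 0 0 0 0; 0 0 0 0 0 0; 0 0 0 0 0 0; 0 0 0 0 0 0; 0 0 0 0 0 0; 0 0 0 0 0 0; 0 0 0 0 0 0")

```text
time: 19.3
eef_pos: [519.0, 18.2, 70.2]
orientation: [[-0.748, -0.664, -0.001], [-0.664, 0.748, -0.001], [0.001, -0.0, -1.0]]
force: [-4.5, -5.6, 7.1]
finger_gap: 36.4
```

```bash
python3 bu.py 9 664.9 -33 scene,side
```

```text
19.3 [-4.5  -5.64  7.07] -2.425 [519.   18.2  70.2]
```

View pics/b9.png

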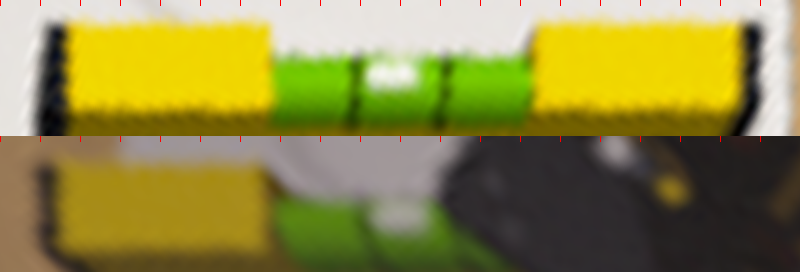

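Both views put the bubble at px 392, so it is 2 mm to the back. I'll turn 0.3 rad more, then let go.

Call:
move_arm(steps="0 0 0 0 0 0.1; 0 0 0 0 0 0.1; 0 0 0 0 0 0.1; 0 0 0 0 0 0; 0 0 0 0 0 0")

```text
time: 19.9
eef_pos: [518.7, 18.1, 70.2]
orientation: [[-0.911, -0.413, -0.001], [-0.413, 0.911, -0.002], [0.002, -0.001, -1.0]]
force: [-6.5, -5.9, 8.7]
finger_gap: 36.1
```

Call:
move_arm(steps="0 0 0 0 0 0; 0 0 0 0 0 0; 0 0 0 0 0 0; 0 0 0 0 0 0; 0 0 0 0 0 0", jaw=0.3)

```text
time: 20.4
eef_pos: [519.7, 20.2, 69.6]
orientation: [[-0.911, -0.413, 0.0], [-0.413, 0.911, 0.0], [-0.0, -0.0, -1.0]]
force: [0.2, 1.4, 0.7]
finger_gap: 56.8
```

Call:
move_arm(steps="0 0 -2 0 0 0; 0 0 -3 0 0 0; 0 0 -4 0 0 0; 0 0 -4 0 0 0; 0 0 0 0 0 0; 0 0 0 0 0 0; 0 0 0 0 0 0; 0 0 0 0 0 0; 0 0 0 0 0 0; 0 0 0 0 0 0; 0 0 0 0 0 0")

```text
time: 21.5
eef_pos: [519.4, 19.9, 199.2]
orientation: [[-0.911, -0.412, -0.001], [-0.412, 0.911, -0.0], [0.001, 0.0, -1.0]]
force: [0.7, 0.8, 1.1]
finger_gap: 56.8
```

```bash
python3 bu.py 10 664.9 -33 scene,side,wrist
```

```text
21.5 [0.73 0.83 1.12] -2.75 [519.4  19.9 199.2]
```

View pics/b10.png

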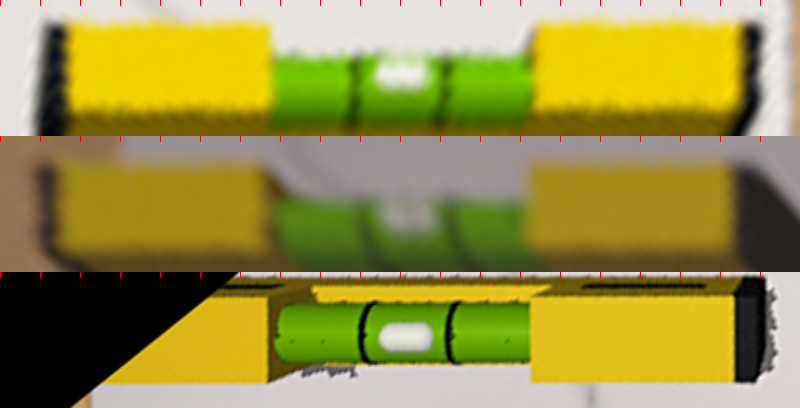

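View pics/wrist10.png

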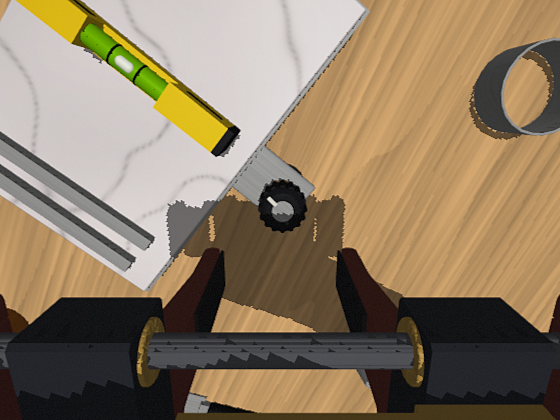

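All three views agree that the bubble sits mid-lines with the level free (wrist: bubble 405, lines 365/452). I'll go back above the level to press.

Call:
move_arm(steps="-2.2 -2.16 0 0 0 0; -2.2 -2.16 0 0 0 0; -2.2 -2.16 0 0 0 0; -2.2 -2.16 0 0 0 0; -2.2 -2.16 0 0 0 0; 0 0 0 0 0 -0.13; 0 0 0 0 0 -0.13; 0 0 0 0 0 -0.13; 0 0 0 0 0 -0.13; 0 0 0 0 0 -0.13; 0 0 0 0 0 -0.13; 0 0 0 0 0 -0.11; 0 0 0 0 0 0; 0 0 0 0 0 0")

```text
time: 23.05
eef_pos: [664.3, -33.3, 199.5]
orientation: [[-0.257, -0.966, -0.0], [-0.966, 0.257, 0.0], [0.0, 0.0, -1.0]]
force: [0.1, 0.5, 0.3]
finger_gap: 57.1
```

```bash
python3 lv.py wr11 90 110; python3 bu.py 11 664.9 -33 wrist,scene
```

```text
{'time': 23.05, 'joints': [-0.119, 0.498, 0.142, 1.525, -0.075, 1.124, -1.792], 'eef_pos': [664.271, -33.277, 199.528], 'orientation': [[-0.257, -0.966, -0.0], [-0.966, 0.257, 0.0], [0.0, 0.0, -1.0]]}
hand_eye [[1.0, 0.0, -0.0, -0.61], [-0.0, 0.96, 0.28, -78.27], [0.0, -0.28, 0.96, -161.73], [0.0, 0.0, 0.0, 1.0]] f 347.2918228644548
score 0.58 px 265 296 90 311
((665.8041381835938, -33.50965118408203), (22.241342544555664, 179.30645751953125), 75.32417297363281) 100.19799440746147
dir 165.3313
23.15 [-0.37 -0.03  0.11] -1.792 [664.3 -33.1 199.6]
```

View pics/b11.png

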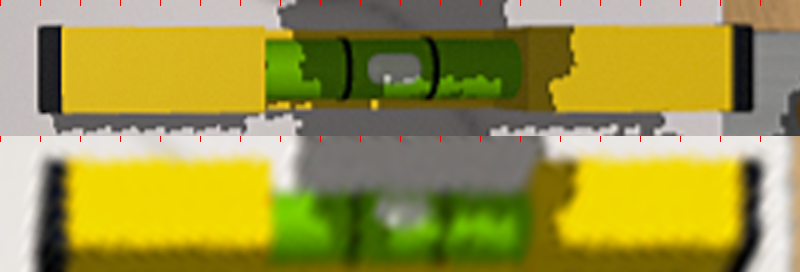

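The bubble is within 1 mm of centre (wrist: 394 against line midpoint 390). I'll go down, grip and press.

Call:
move_arm(steps="0 -0.05 4 0 0 0; 0 0 3.5 0 0 0; 0 0 3 0 0 0; 0 0 1.7 0 0 0; 0 0 0.9 0 0 0; 0 0 0 0 0 0; 0 0 0 0 0 0")

```text
time: 23.95
eef_pos: [665.5, -33.2, 69.6]
orientation: [[-0.254, -0.967, 0.001], [-0.967, 0.254, -0.0], [-0.0, -0.001, -1.0]]
force: [0.1, -0.1, 0.2]
finger_gap: 57.2
```

Call:
move_arm(steps="0 0 0 0 0 0; 0 0 0 0 0 0; 0 0 0 0 0 0; 0 0 0 0 0 0; 0 0 0 0 0 0; 0 0 0 0 0 0; 0 0 0 0 0 0; 0 0 0 0 0 0", jaw=-1)

```text
time: 24.75
eef_pos: [664.9, -33.3, 68.9]
orientation: [[-0.253, -0.967, 0.0], [-0.967, 0.253, -0.0], [-0.0, -0.0, -1.0]]
force: [-0.5, 0.8, 2.7]
finger_gap: 21.9
```

Call:
move_arm(steps="0 0 0.05 0 0 0; 0 0 0 0 0 0; 0 0 0 0 0 0; 0 0 0 0 0 0")

```text
time: 25.15
eef_pos: [664.9, -33.3, 68.9]
orientation: [[-0.253, -0.967, 0.0], [-0.967, 0.253, 0.0], [-0.0, -0.0, -1.0]]
force: [-3.2, 0.7, 6.2]
finger_gap: 21.9
```

Call:
move_arm(steps="0 0 0.05 0 0 0; 0 0 0 0 0 0; 0 0 0 0 0 0; 0 0 0 0 0 0; 0 0 0 0 0 0; 0 0 0 0 0 0; 0 0 0 0 0 0; 0 0 0 0 0 0; 0 0 0 0 0 0; 0 0 0 0 0 0; 0 0 0 0 0 0; 0 0 0 0 0 0; 0 0 0 0 0 0; 0 0 0 0 0 0; 0 0 0 0 0 0; 0 0 0 0 0 0; 0 0 0 0 0 0")

```text
time: 26.85
eef_pos: [664.9, -33.3, 68.9]
orientation: [[-0.254, -0.967, 0.0], [-0.967, 0.254, 0.0], [-0.0, -0.0, -1.0]]
force: [-4.1, 0.3, 11.0]
finger_gap: 22.0
```

```bash
python3 bu.py 12 664.9 -33 wrist,scene,side;python3 -c "
from h import *
s=r.sense();print(s['force'],s['moment'])"
```

```text
26.85 [-4.11  0.33 11.02] -1.775 [664.9 -33.3  68.9]
[-4.60884476  0.21233005 10.15704356] [0.0207078  0.94804384 0.00324337]
```

View pics/b12.png

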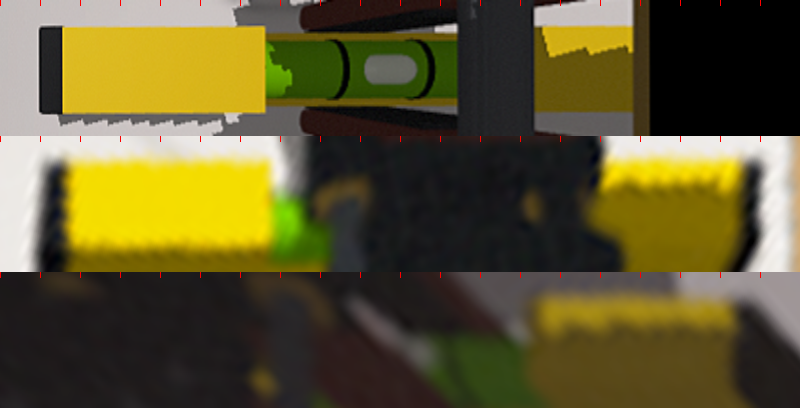

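View pics/wrist12.png

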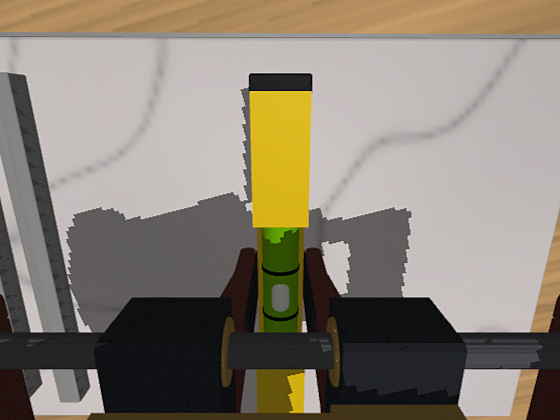

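The bubble is centred under load: in the wrist view it lies at rows 284–308, between lines at 272 and 318. The push is about 10–11 N. I'll check that it is steady.

Call:
move_arm(steps="0 0 0 0 0 0; 0 0 0 0 0 0; 0 0 0 0 0 0; 0 0 0 0 0 0; 0 0 0 0 0 0; 0 0 0 0 0 0; 0 0 0 0 0 0; 0 0 0 0 0 0; 0 0 0 0 0 0; 0 0 0 0 0 0; 0 0 0 0 0 0; 0 0 0 0 0 0")

```text
time: 28.2
eef_pos: [664.9, -33.2, 68.8]
orientation: [[-0.253, -0.967, 0.0], [-0.967, 0.253, 0.0], [-0.0, -0.0, -1.0]]
force: [-4.5, -0.1, 11.4]
finger_gap: 21.8
```

```bash
python3 bu.py 13 664.9 -33 wrist; python3 - <<'E'
from h import *
a=cv2.imread('pics/wrist13.png'); cv2.imwrite('pics/w13z.png',cv2.resize(a[220:340,230:330],(500,600),interpolation=cv2.INTER_CUBIC))
p=r.camera('scene'); save(p,'sc13')
for l in ['cake_ring','palette','nozzle','bowl','jar','bar_a']: print(l,[(np.round(d['xyz']).tolist(),round(d['score'],2)) for d in r.recognise(p,l)[:2]])
E
```

```text
28.2 [-4.55 -0.08 11.36] -1.775 [664.9 -33.2  68.8]
cake_ring [([350.0, -160.0, 23.0], 0.91), ([719.0, 111.0, 68.0], 0.16)]
palette [([536.0, 330.0, 5.0], 0.77), ([707.0, 91.0, 66.0], 0.7)]
nozzle [([353.0, 179.0, 24.0], 0.55)]
bowl [([730.0, -344.0, 22.0], 0.76)]
jar [([759.0, 330.0, 94.0], 0.68)]
bar_a [([707.0, 90.0, 69.0], 0.66), ([719.0, 110.0, 69.0], 0.61)]
```

View pics/w13z.png

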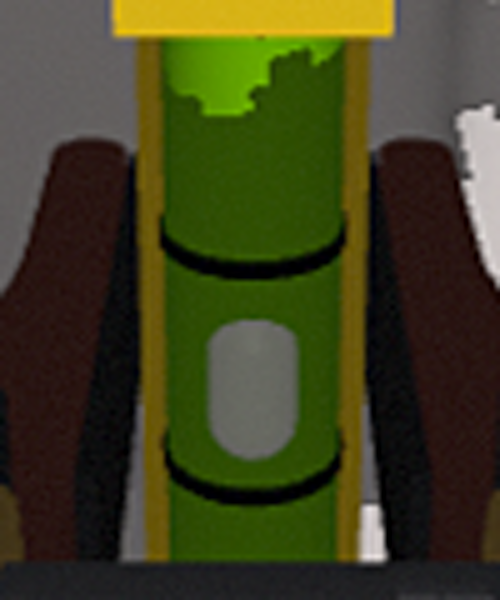

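In the zoom the bubble lies about 0.7 mm to the front of the midpoint, well within 3 mm. The push is steady at 11.4 N and nothing else has moved. I'm handing in.

```bash
python3 -c "
from h import *
print(r.close_job())"
```

```text
the job is handed in; nothing more can be done
None
```

I stood the spirit level upright on the slab, front to back, and let go. I then turned the screw-foot knob about 2.8 rad clockwise until the bubble sat between its lines. I re-gripped the level and pressed down, and handed the job in still pressing at 28 s of the 70 s. No verdict was reported.

**Bubble with the level free:** the scene and side views put it within about 0.5 mm of the middle. The wrist view gave +0.6 mm before I went back over the level and -1 mm just after.

**Bubble under load:** about 0.7 mm towards the front, with lines at ±11 mm and a limit of 3 mm. Only the wrist camera could see it here, because the gripper hid it from the other two.

**Push:** 11.4 N on the wrist, steady over the last 1.3 s, plus the level's weight. That makes about 14 to 16 N on the slab. There was also a sideways pull of about 4.5 N.

**Alignment:** the level is within about 1° of the slab's front-to-back direction, judging from the fitted outlines.

**Bystanders:** every object came back within about 5 mm of where it started, as near as the cameras can tell.

**Not measured:** I did not measure the slab's sideways tilt. I relied on the task's word that it starts level that way.

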